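Flip the sample tag to green

TASK

The sample in the black-capped vial has been measured: flip the tag on that vial's stand right over its hinge, so that it lies fully down on the other side with its green face up. Only press and push with the fingertips, gently (pressing the tag's yellow heel tips it up): do not grip the tag, and do not lift, tip or shove away the stands or vials. Leave the other vial's tag red side up and the things around in place.

Things in the scene. Friction and masses are not known exactly. Their poses are not given: they have to be found in the camera images.
- stand_done: loose metal stand of the black-capped vial, 0.9 kg; origin under the centre of its base (150 mm in x, 145 mm in y, 10 mm thick), z up. The tag's hinge line is parallel to y, at x = 0, z = 72 mm, the tag's middle at y = +25 mm; the vial is at x = 0, y = -52 mm. The tag starts level on the -x side, red up; flipped it lies level on the +x side, green up
- hinge_done (a point): middle of this stand's hinge line, axes as the stand's. Bearing cheeks 22 mm long (x) and 7 mm thick stand at y = -52 and +52 mm from here and rise 11 mm above it; rest posts of 10 mm diameter at x = +-56 mm, y = +-34 mm from here reach to just under the tag
- tag_done (a joint): black-capped vial's tag: 0 = lying red side up, pi/2 = standing upright, pi = flipped right over, lying green side up on its rest. Hard stops at 0 and pi. Friction (0.04 N m) holds the tag at whatever angle it is left, so it neither falls over nor drops back by itself
- tag_done_edge (a point): middle of this tag's free edge, 65 mm from the hinge line. The tag is a stiff flap 90 mm wide (along the hinge), 7 mm thick over its two coloured faces, from 10 to 65 mm from the hinge line, black-framed. Fingertips grip it by friction: push it along its arc, as sliding across the edge may jam
- tag_done_heel (a point): end of this tag's yellow ribbed heel, 35 mm from the hinge line on the opposite side from the flap, in the flap's plane, 40 mm wide, 6 mm thick; pressing it down tips the flap up
- tag_done_red: red face plate of this tag, 45x80x2 mm; origin at its centre
- tag_done_green: green face plate of this tag, 45x80x2 mm; origin at its centre
- sample_done: amber vial, black-capped, 23 mm wide and 52 mm high, standing loose on its stand; origin at the centre of its underside, z up
- stand_open: loose metal stand of the white-capped vial, 0.9 kg; origin under the centre of its base (150 mm in x, 145 mm in y, 10 mm thick), z up. The tag's hinge line is parallel to y, at x = 0, z = 72 mm, the tag's middle at y = +25 mm; the vial is at x = 0, y = -52 mm. The tag starts level on the -x side, red up; flipped it lies level on the +x side, green up
- hinge_open (a point): middle of this stand's hinge line, axes as the stand's. Bearing cheeks 22 mm long (x) and 7 mm thick stand at y = -52 and +52 mm from here and rise 11 mm above it; rest posts of 10 mm diameter at x = +-56 mm, y = +-34 mm from here reach to just under the tag
- tag_open (a joint): white-capped vial's tag: 0 = lying red side up, pi/2 = standing upright, pi = flipped right over, lying green side up on its rest. Hard stops at 0 and pi. Friction (0.04 N m) holds the tag at whatever angle it is left, so it neither falls over nor drops back by itself
- tag_open_edge (a point): middle of this tag's free edge, 65 mm from the hinge line. The tag is a stiff flap 90 mm wide (along the hinge), 7 mm thick over its two coloured faces, from 10 to 65 mm from the hinge line, black-framed. Fingertips grip it by friction: push it along its arc, as sliding across the edge may jam
- tag_open_heel (a point): end of this tag's yellow ribbed heel, 35 mm from the hinge line on the opposite side from the flap, in the flap's plane, 40 mm wide, 6 mm thick; pressing it down tips the flap up
- tag_open_red: red face plate of this tag, 45x80x2 mm; origin at its centre
- tag_open_green: green face plate of this tag, 45x80x2 mm; origin at its centre
- sample_open: amber vial, white-capped, 23 mm wide and 52 mm high, standing loose on its stand; origin at the centre of its underside, z up
- by_screw_tray_0: bystander: flat aluminium tray of screws, 76x120x18 mm; origin at the centre of its underside
- by_tape_0: bystander: roll of black tape, 62x60x19 mm, lying flat; origin at the centre of its underside
- by_blower_0: bystander: black rubber dust blower standing, 54 mm wide, 106 mm high; origin at the centre of its underside
- by_carton_c: bystander: small brown carton, 50x85x45 mm; origin at the centre of its underside
- by_driver_1: bystander: ball-end driver lying, 134 mm long, 26 mm thick; origin at the centre of its underside
- by_iris_0: bystander: black iris diaphragm standing, 62 mm high; origin at the centre of its underside
Not all that is in view belongs to the job. What is shaped like the sample_done but blue or turquoise is not meant.

How it is judged:
At the end, for the whole second after the job is handed in: The black-capped vial's tag is flipped to its green side, within about 0.12 rad of its stop, and still; the other tag lies red side up (within 0.12 rad); both stands are level and within 3 cm of where they began, and both vials stand upright in their collars (value of joint tag_done above 3.02 rad and value of joint tag_open below 0.12 rad and velocity of joint tag_done between -0.05 and 0.05 rad/s and distance of each of stand_done, stand_open from where it was at the start of the episode below 0.03 m and angle between each of stand_done, stand_open's own z axis and vertical below 0.05 rad and linear speed of each of stand_done, stand_open below 0.02 m/s and horizontal distance between sample_done and stand_done below 0.06 m and angle between each of sample_done, sample_open's own z axis and vertical below 0.1 rad and z of sample_done in the frame of stand_done between 0.005 and 0.016 m and velocity of joint tag_open between -0.05 and 0.05 rad/s and horizontal distance between sample_open and stand_open below 0.06 m and z of sample_open in the frame of stand_open between 0.005 and 0.016 m); the robot touches nothing.
It fails at once if a stand is lifted, tipped or pushed more than 3 cm away (height (world z) of any of stand_done, stand_open above 0.012 m or angle between any of stand_done, stand_open's own z axis and vertical above 0.15 rad or distance of any of stand_done, stand_open from where it was at the start of the episode above 0.03 m).
It fails at once if a vial is lifted or knocked over (height (world z) of any of sample_done, sample_open above 0.025 m or angle between any of sample_done, sample_open's own z axis and vertical above 0.35 rad).
It fails at once if the tag of the white-capped vial is flipped up (value of joint tag_open above 0.35 rad).
It fails at once if a tag is gripped (fingers press on both of its faces at once) or pushed harder than 40 N ((contact force between the fingers and tag_done_red above 1 N and contact force between the fingers and tag_done_green above 1 N) or (contact force between the fingers and tag_open_red above 1 N and contact force between the fingers and tag_open_green above 1 N) or contact force between any of the arm, the fingers and tag_done above 40 N or contact force between any of the arm, the fingers and tag_open above 40 N).
It fails at once if a bystander is moved more than 3 cm (distance of any of by_screw_tray_0, by_tape_0, by_blower_0, by_carton_c, by_driver_1, by_iris_0 from where it was at the start of the episode above 0.03 m).
It also fails if it takes over 56 s, if anything falls off the work surface, if the arm or the gripper's body presses on something with over 40 N, if the wrist force passes 120 N, or if a joint passes its speed limit or range.

ROBOT

A 7-joint arm with a two-finger parallel gripper is mounted at the origin on a cart in front of the work surface, level with it; the furniture and walls round the work are solid. World frame = base frame: x ahead of the robot, y to its left, z up, the work surface at z = 0. Lengths are in m, angles in rad, forces in N, time in s.
With the tool pointing down it reaches from about 0.425 to 1.025 m from the base axis. Payload 9.4 kg.
Tool frame: the origin (TCP) lies on the centre line of the jaws, within the pads' length; the fingertips stand 8 mm ahead of it and the grasp point (between the pads) lies 11 mm behind it (robot.finger_overhang is the distance from the TCP to the fingertips, in m); x points along the fingers, y is the direction in which the jaws open and shut, and the axes are right-handed (so a half turn about x gives the same grasp; the last joint's range is limited). The gripper opens to 85 mm and grips with 20 to 120 N. Pads are 22 mm wide; open, the fingers measure 114 mm over their backs; the gripper's body (76 mm by 85 mm) begins 54 mm behind the grasp point. The pads swing forward as they close: fully open they stand 13 mm farther back than shut.
Start: joints at [1.241, 0.599, -0.003, 1.599, 0.002, 0.943, -0.08], TCP at [0.181, -0.702, 0.239] pointing down, gripper open.
Joint ranges: [-2.57, 2.57], [-0.35, 1.97], [-1.29, 1.29], [0.11, 2.56], [-1.05, 4.19], [0.11, 1.86], [-2.63, 2.63]. Speed limits (rad/s): [2.22, 2.22, 3.01, 3.01, 3.14, 3.14, 3.14].

INTERFACE

Orientations are given as a unit quaternion [w, x, y, z].
In Python, from workcell import robot gives the robot as it stands.
- The arm moves only by the tool jog_arm, never from a script. Its argument "moves" is a list of rows, each a list of 2 entries, a list of its own where there are three numbers: the shift along the tool's x, y, z in m, then the turn, a rotation vector about the tool's x, y, z in degrees. A call has 1 to 8 rows; each row is the pose to reach, as a shift and turn from the pose commanded when the call began, along the tool's axes at that moment; what a row does not reach only later rows make up. A row lasts 1/12 s, in which the tool goes at most 41.7 mm and 7.16 degrees, less where a joint would pass 70% of its speed; a pose out of reach is approached as far as the arm can. A call with a gripper value outside its range is refused whole. "grip" is the opening, from -1 (shut) to 1 (fully open), set as the call begins (left out, the last holds). The fingers move at their own pace and stop on an object; "squeeze" is the grip in N (left out, the last holds). Time passes only in rows, so rows that repeat a pose let the fingers close. It gives the time, the measured TCP pose, the force and the opening at its end, in the units of the state.
- robot.read_state(): the state, without advancing time (a new reading comes with each control period).
- robot.read_camera(name): name is "side" or "top"; returns a dict with "pixels" (384x512x3 uint8, red, green, blue), "depth" (384x512 float32, m along the optical axis (not along the pixel's ray), 0 where there is no reading), "fov_y" (degrees; the focal length in pixels is half the picture's height over the tangent of half this angle, whatever the lens; pixels are square), "cx", "cy" (the principal point, pixels), "extrinsics" (4x4, takes a point from world to camera coordinates). Camera axes: x right, y up, looking along -z (the intrinsics and any distortion apply to the point x, -y, -z); pixel columns grow to the right and rows downward; lengths in m; the calibration is good to about 2 mm. A picture is of the moment at which its call begins.
- robot.job_done(): hands the job in, once; it reports no verdict.
The state is a dict: "t": time; "joint_pos": joint angles; "joint_velocities": joint speeds; "joint_efforts": joint torques, N m; "tool_pos": TCP position; "ee_rot": TCP orientation; "contact_force": force on the tool from outside, world axes, zero at the start; "torque": the same for the moment, N m; "opening": finger opening in m.
Only numpy, scipy, OpenCV 4.12 (cv2) and the standard library are available. Lean on these libraries where they do the work, as an engineer would, in place of code of your own. Each camera call takes 0.05 s, during which the arm holds its last target. There are 200 camera calls.

## Working session

There is one attempt and no reset: what is moved stays moved. The work goes in short steps, Python scripts to look and compute and a tool call to move; the robot and the scene stay as the last step left them, time stands still between calls to the robot, and variables do not carry over. Pictures are saved under pics/ and viewed, about 8 in all and at most 12, crops included, and the job is handed in when it is done.

Besides the shell and the picture viewer there is one more tool, called after "Call:" by a JSON object that holds its "name" and its "arguments", one argument or row to a line. jog_arm: Moves the arm, as the interface text tells. Its arguments: {"type":"object","properties":{"moves":{"type":"array"},"grip":{"type":"number"},"squeeze":{"type":"number"}},"required":["moves"]}

```bash
mkdir -p pics; ls; cat > h.py <<'E'
import numpy as np, cv2
from workcell import robot
def cam(n):
    c=robot.read_camera(n); np.savez('%s.npz'%n,**c); return c
def save(n,c,box=None,s=1):
    p=c['pixels'][:,:,::-1]
    if box: p=p[box[1]:box[3],box[0]:box[2]]
    cv2.imwrite('pics/'+n+'.png',cv2.resize(p,None,fx=s,fy=s,interpolation=cv2.INTER_CUBIC))
def ray(c,u,v):
    f=192/np.tan(np.radians(float(c['fov_y'])/2)); E=np.array(c['extrinsics'])
    d=np.array([(u-c['cx'])/f,-(v-c['cy'])/f,-1.]); R=E[:3,:3]
    return -R.T@E[:3,3], R.T@d
def onz(c,u,v,z):
    o,d=ray(c,u,v); return o+d*(z-o[2])/d[2]
def pts(c):
    h,w=c['depth'].shape; f=192/np.tan(np.radians(float(c['fov_y'])/2)); E=np.array(c['extrinsics'])
    v,u=np.mgrid[:h,:w]; D=c['depth']
    P=np.stack([(u-c['cx'])/f*D,-(v-c['cy'])/f*D,-D],-1)
    return (P-E[:3,3])@E[:3,:3]
E
python3 - <<'E'
from h import *
for n in('top','side'):
    c=cam(n); save(n+'0',c,s=1.5); print(n,c['fov_y'],c['cx'],c['cy'],[k for k in c],np.round(ray(c,256,192),3))
print(robot.read_state())
E
```

```text
pics
top 43.35977396992216 253.5528248024856 193.77644705252368 ['pixels', 'depth', 'fov_y', 'cx', 'cy', 'extrinsics'] [[ 0.241  0.002  1.502]
 [ 0.224 -0.003 -0.975]]
side 53.784305364583425 263.04508797421295 196.01875865170828 ['pixels', 'depth', 'fov_y', 'cx', 'cy', 'extrinsics'] [[ 0.144 -0.22   0.865]
 [ 0.468  0.281 -0.838]]
{'t': 0.1, 'joint_pos': array([ 1.24131347,  0.60006388, -0.00254934,  1.60005614,  0.00181594,
        0.94290597, -0.07979827]), 'joint_velocities': array([-0.00207662,  0.00063417, -0.00034335, -0.00215434,  0.00010916,
        0.00050268,  0.00042642]), 'joint_efforts': array([ 5.15748237e-03, -7.77992034e+01,  1.57001864e+00, -2.58623457e+01,
        1.27085228e-02,  5.52780490e-03,  9.84120561e-06]), 'tool_pos': array([ 0.18120586, -0.70155989,  0.23848744]), 'ee_rot': array([-0.08866742, -0.7013494 , -0.08965377,  0.7015763 ]), 'contact_force': array([-0.67822146, -0.68604014, -0.35519638]), 'torque': array([ 0.05215759,  0.02041029, -0.00308204]), 'opening': 0.085412145553091}
```

View pics/top0.png

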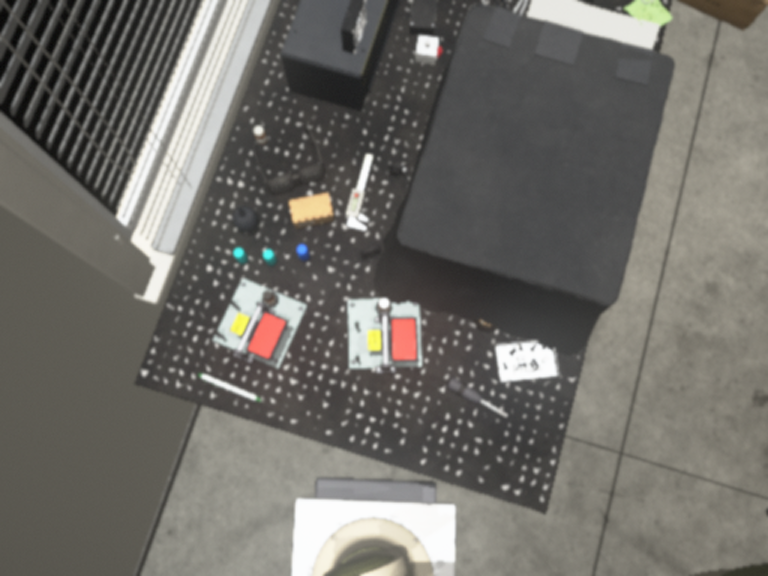

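View pics/side0.png

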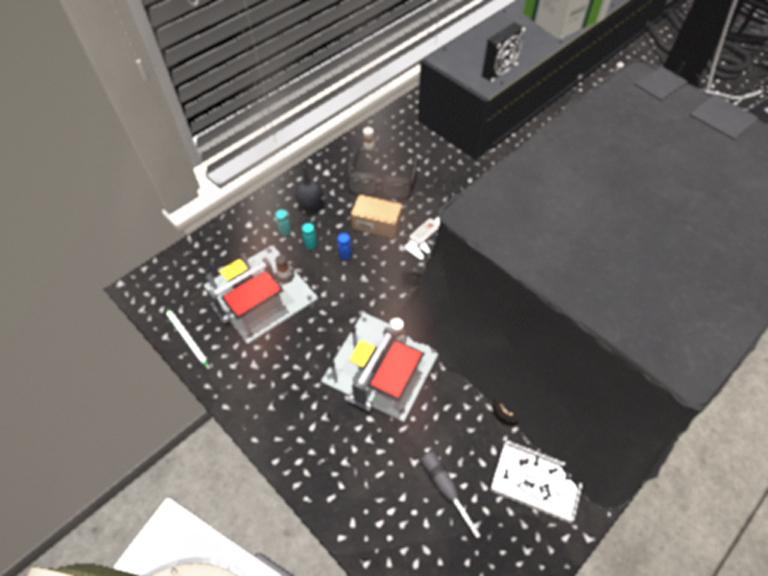

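The top view shows two candidates. The left stand, at about (260,322) in the enlarged picture, has a dark-capped vial at (270,298). The right stand, at (385,333), has a white-capped vial at (384,303). The blue and turquoise vials at (240..302,252) are distractors. Next I'll measure the stands and confirm the cap in a crop.

```bash
python3 - <<'E'
from h import *
for n in('top','side'):
    c=dict(np.load(n+'.npz')); P=pts(c); hsv=cv2.cvtColor(c['pixels'],cv2.COLOR_RGB2HSV)
    for nm,m in (('red',cv2.inRange(hsv,(0,160,100),(6,255,255))|cv2.inRange(hsv,(174,160,100),(180,255,255))),('yel',cv2.inRange(hsv,(25,150,120),(33,255,255)))):
        k,l,st,ce=cv2.connectedComponentsWithStats(m)
        for i in range(1,k):
            if st[i,4]<60: continue
            cnt=cv2.findContours((l==i).astype('uint8'),0,2)[0][0]
            bx=cv2.boxPoints(cv2.minAreaRect(cnt))
            z=0.076 if nm=='red' else .075
            W=np.array([onz(c,u,v,z)[:2] for u,v in bx])
            q=P[l==i]
            print(n,nm,st[i,4],ce[i].round(1),'onz',onz(c,*ce[i],z).round(4),'depth med',np.median(q,0).round(4),'corners',W.round(3).tolist())
            if nm=='red':
                q=q[q[:,2]>.06]; print('  zstd',q[:,2].std(), 'rect',cv2.minAreaRect(q[:,:2].astype('float32')))
a=dict(np.load('top.npz'));b=dict(np.load('side.npz'))
A=cv2.resize(a['pixels'][180:255,135:295],None,fx=4,fy=4,interpolation=2);B=cv2.resize(b['pixels'][155:230,130:290],None,fx=4,fy=4,interpolation=2)
cv2.imwrite('pics/crop.png',np.vstack([A,B])[:,:,::-1])
E
```

```text
top yel 64 [159.8 216. ] onz [0.4847 0.2832 0.075 ] depth med [0.4846 0.283  0.0754] corners [[0.475, 0.297], [0.502, 0.286], [0.495, 0.268], [0.467, 0.279]]
side red 404 [164.8 196.8] onz [0.4577 0.2312 0.076 ] depth med [0.4564 0.233  0.0749] corners [[0.437, 0.266], [0.517, 0.237], [0.494, 0.193], [0.417, 0.222]]
  zstd 0.001442690942148345 rect ((0.4662960171699524, 0.23154687881469727), (0.05170147493481636, 0.08085120469331741), 70.48590850830078)
```

View pics/crop.png

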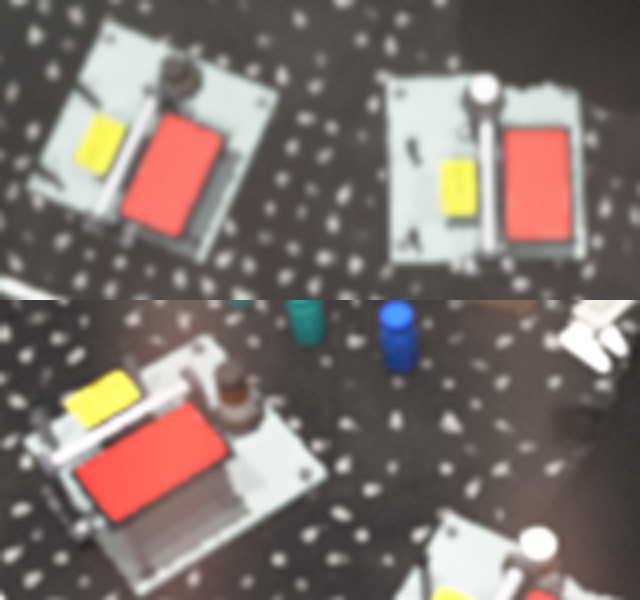

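The crop confirms it. The left stand's vial, at (180,75) in the upper half and (233,375) in the lower, has the dark cap, and the right one at (485,90) is white. The left stand is the target, with its red side facing world -y. I'll loosen the colour masks.

```bash
cat > meas.py <<'E'
from h import *
def run(cs):
  for n,c in cs.items():
    P=pts(c); hsv=cv2.cvtColor(c['pixels'],cv2.COLOR_RGB2HSV)
    for nm,m in (('red',cv2.inRange(hsv,(0,120,90),(8,255,255))|cv2.inRange(hsv,(172,120,90),(180,255,255))),('yel',cv2.inRange(hsv,(24,110,110),(36,255,255))),('grn',cv2.inRange(hsv,(45,110,60),(80,255,255)))):
        k,l,st,ce=cv2.connectedComponentsWithStats(m)
        for i in range(1,k):
            if st[i,4]<50: continue
            q=P[l==i]; q=q[(q[:,2]>.06)&(q[:,2]<.15)]
            if len(q)<30: continue
            o=onz(c,*ce[i],.076)
            W=np.array([onz(c,u,v,.076)[:2] for v,u in np.argwhere(l==i)])
            w,V=np.linalg.eigh(np.cov(W.T)); a=V[:,1]*np.sign(V[0,1])
            print(n,nm,st[i,4],ce[i].round(1),'onz',o.round(4),'depth mean',q.mean(0).round(4),'long axis deg',np.degrees(np.arctan2(a[1],a[0])).round(1),'len',np.sqrt(12*w).round(4))
if __name__=='__main__': run({n:dict(np.load(n+'.npz')) for n in('top','side')})
E
python3 meas.py
```

```text
top red 431 [177.3 223.3] onz [0.4645 0.2291 0.076 ] depth mean [0.4646 0.2292 0.0752] long axis deg -20.9 len [0.0471 0.0816]
top red 416 [268.7 225.8] onz [ 0.4674 -0.0437  0.076 ] depth mean [ 0.4678 -0.0436  0.0753] long axis deg 3.8 len [0.0461 0.0805]
top yel 100 [159.8 216. ] onz [0.4845 0.283  0.076 ] depth mean [0.485  0.2832 0.0751] long axis deg -21.8 len [0.0246 0.037 ]
top yel 103 [249.5 226.7] onz [0.4625 0.0134 0.076 ] depth mean [0.4637 0.0135 0.0746] long axis deg 3.2 len [0.0232 0.0391]
side red 589 [167.3 195.1] onz [0.4648 0.229  0.076 ] depth mean [0.4655 0.2296 0.0749] long axis deg -20.5 len [0.0502 0.0837]
side red 714 [263.5 245.8] onz [ 0.467  -0.0441  0.076 ] depth mean [ 0.4678 -0.0438  0.0749] long axis deg 3.4 len [0.0486 0.0834]
side yel 152 [155.4 179.1] onz [0.4879 0.2845 0.076 ] depth mean [0.4868 0.2833 0.0747] long axis deg -15.3 len [0.0294 0.04  ]
side yel 171 [241.3 235.5] onz [0.4635 0.0134 0.076 ] depth mean [0.4639 0.0135 0.0745] long axis deg 10.1 len [0.0266 0.0383]
```

```bash
cat > rel.py <<'E'
from h import *
from scipy.spatial.transform import Rotation as R
H=np.array([.4775,.2635,.072]); a=np.radians(69.2)
X=np.array([np.cos(a),np.sin(a),0]); Y=np.array([-np.sin(a),np.cos(a),0]); Z=np.array([0,0,1.])
def T(s=None):
    s=s or robot.read_state(); q=s['ee_rot']; return s['tool_pos'],R.from_quat([q[1],q[2],q[3],q[0]]),s
E
python3 - <<'E'
from rel import *
p,r,s=T(); M=r.as_matrix(); print('tool axes cols\n',M.round(3))
for sg in(1,-1):
    z=sg*X; D=np.stack([-Z,np.cross(z,-Z),z],1)
    v=(r.inv()*R.from_matrix(D)).as_rotvec(degrees=True); print(sg,'turn in tool axes',v.round(1))
for w in([.34,-.5,.26],[.45,-.25,.26],[.47,0,.26],H+.028*X+[0,0,.1]):
    print(np.round(w,3),'shift tool',(M.T@(np.array(w)-p)).round(3))
Q=np.vstack([pts(dict(np.load(n+'.npz'))).reshape(-1,3) for n in('top','side')])
for z0,z1 in((.12,.2),(.2,.3),(.3,.5),(.5,1)):
    m=(Q[:,2]>z0)&(Q[:,2]<z1)&(np.abs(Q[:,1])<.9)&(Q[:,0]>.15)&(Q[:,0]<1.1)
    q=Q[m]; print(z0,z1,len(q))
    for y in np.arange(-.8,.7,.1):
        k=q[(q[:,1]>y)&(q[:,1]<y+.1)]
        if len(k)>3: print('  y%.1f minx %.3f'%(y,k[:,0].min()),end='')
    print()
E
```

```text
tool axes cols
 [[-0.     0.25  -0.968]
 [ 0.001 -0.968 -0.25 ]
 [-1.    -0.001  0.   ]]
1 turn in tool axes [1.253e+02 1.000e-01 0.000e+00]
-1 turn in tool axes [-54.7  -0.    0.1]
[ 0.34 -0.5   0.26] shift tool [-0.021 -0.155 -0.204]
[ 0.45 -0.25  0.26] shift tool [-0.021 -0.37  -0.373]
[0.47 0.   0.26] shift tool [-0.021 -0.607 -0.455]
[0.487 0.29  0.172] shift tool [ 0.068 -0.883 -0.544]
0.12 0.2 19759
  y-0.5 minx 0.489  y-0.4 minx 0.483  y-0.3 minx 0.513  y-0.2 minx 0.550  y-0.1 minx 0.574  y-0.0 minx 0.978  y0.1 minx 0.989  y0.2 minx 1.016  y0.3 minx 0.820  y0.4 minx 0.542  y0.5 minx 0.224  y0.6 minx 0.150
0.2 0.3 75766
  y-0.7 minx 0.168  y-0.6 minx 0.860  y-0.5 minx 0.509  y-0.4 minx 0.504  y-0.3 minx 0.526  y-0.2 minx 0.554  y-0.1 minx 0.584  y-0.0 minx 1.030  y0.1 minx 1.037  y0.3 minx 0.813  y0.4 minx 0.542  y0.5 minx 0.226  y0.6 minx 0.150
0.3 0.5 17350
  y0.3 minx 0.801  y0.4 minx 0.542  y0.5 minx 0.235  y0.6 minx 0.214
0.5 1 5691
  y-0.4 minx 0.150  y0.3 minx 0.816  y0.4 minx 0.542  y0.5 minx 0.454
```

Call:
{"name": "jog_arm", "arguments": {
  "moves": [
    [[-0.015,-0.02,-0.014],[-2,0,0]],
    [[-0.04,-0.05,-0.035],[-5,0,0]],
    [[-0.06,-0.085,-0.055],[-8,0,0]],
    [[-0.08,-0.12,-0.08],[-11,0,0]],
    [[-0.1,-0.15,-0.1],[-14,0,0]],
    [[-0.12,-0.18,-0.12],[-17,0,0]],
    [[-0.14,-0.205,-0.137],[-19,0,0]],
    [[-0.161,-0.222,-0.149],[-20,0,0]]
  ],
  "grip": -1,
  "squeeze": 20
}}

```text
t: 0.77
tool_pos: [0.2707, -0.4463, 0.4008]
ee_rot: [-0.21, -0.675, -0.212, 0.675]
contact_force: [0.9, -0.5, -0.2]
opening: 0.0003
```

```bash
cat > go.py <<'E'
from rel import *
import sys
# args: world waypoints x,y,z ; prints tool shift and remaining turn
p,r,s=T(); M=r.as_matrix(); z=-X; D=np.stack([-Z,np.cross(z,-Z),z],1)
print('t',s['t'],'p',p.round(4),'rel hinge tip',((p+M[:,0]*.008-H)@np.stack([X,Y,Z],1)).round(4),'F',s['contact_force'].round(2),'open',s['opening'],'q',s['joint_pos'].round(2))
print('turn left',(r.inv()*R.from_matrix(D)).as_rotvec(degrees=True).round(2)); 
for w in sys.argv[1:]: 
    w=np.array(eval(w),float); print(w,(M.T@(w-p)).round(4))
E
python3 go.py .44,-.2,.4 .48,.05,.4
```

```text
t 0.7667 p [ 0.2707 -0.4463  0.4008] rel hinge tip [-0.737  -0.0587  0.3208] F [ 0.86 -0.49 -0.24] open 0.0003277803058929528 q [ 1.04  0.2  -0.15  1.84  0.03  1.11 -0.09]
turn left [-34.49  -0.04   0.09]
[ 0.44 -0.2   0.4 ] [ 0.001  -0.1061 -0.2795]
[0.48 0.05 0.4 ] [ 0.0014 -0.2888 -0.4547]
```

Call:
{"name": "jog_arm", "arguments": {
  "moves": [
    [[0,-0.011,-0.03],[-2,0,0]],
    [[0,-0.024,-0.065],[-4,0,0]],
    [[0,-0.038,-0.1],[-6,0,0]],
    [[0,-0.052,-0.137],[-9,0,0]],
    [[0,-0.067,-0.175],[-12,0,0]],
    [[0,-0.08,-0.212],[-14,0,0]],
    [[0,-0.093,-0.245],[-16,0,0]],
    [[0,-0.106,-0.28],[-18,0,0]]
  ]
}}

```text
t: 1.43
tool_pos: [0.4412, -0.2022, 0.4002]
ee_rot: [-0.313, -0.634, -0.313, 0.634]
contact_force: [0.3, -0.8, -0.1]
opening: -0.0
```

```bash
python3 go.py .48,.07,.38 .4887,.293,.18
```

```text
t 1.4333 p [ 0.4412 -0.2022  0.4002] rel hinge tip [-0.4483 -0.1314  0.3202] F [ 0.35 -0.85 -0.14] open -6.929953380398516e-06 q [ 0.65  0.16 -0.39  1.9   0.07  1.1  -0.42]
turn left [-1.663e+01  2.000e-02  1.000e-02]
[0.48 0.07 0.38] [ 0.0202 -0.1346 -0.2398]
[0.4887 0.293  0.18  ] [ 0.2201 -0.2632 -0.4222]
```

Call:
{"name": "jog_arm", "arguments": {
  "moves": [
    [[0.002,-0.015,-0.027],[-2,0,0]],
    [[0.004,-0.033,-0.059],[-4,0,0]],
    [[0.006,-0.051,-0.091],[-6,0,0]],
    [[0.01,-0.069,-0.123],[-9,0,0]],
    [[0.012,-0.087,-0.155],[-11,0,0]],
    [[0.014,-0.105,-0.187],[-13,0,0]],
    [[0.017,-0.12,-0.214],[-15,0,0]],
    [[0.02,-0.135,-0.24],[-16.6,0,0]]
  ]
}}

```text
t: 2.1
tool_pos: [0.4797, 0.0706, 0.3801]
ee_rot: [-0.402, -0.582, -0.402, 0.582]
contact_force: [0.7, -1.2, 0.7]
opening: -0.0
```

```bash
python3 go.py .4887,.293,.2 .4887,.293,.13
```

```text
t 2.1 p [0.4797 0.0706 0.3801] rel hinge tip [-0.1795 -0.0705  0.3001] F [ 0.69 -1.24  0.66] open -4.7050672641588816e-05 q [ 0.26  0.2  -0.62  1.92  0.13  1.06 -0.78]
turn left [0.03 0.   0.  ]
[0.4887 0.293  0.2   ] [ 0.1801 -0.0704 -0.2111]
[0.4887 0.293  0.13  ] [ 0.2501 -0.0704 -0.2111]
```

Call:
{"name": "jog_arm", "arguments": {
  "moves": [
    [[0.005,-0.01,-0.03],[0,0,0]],
    [[0.015,-0.02,-0.065],[0,0,0]],
    [[0.035,-0.032,-0.1],[0,0,0]],
    [[0.06,-0.044,-0.135],[0,0,0]],
    [[0.085,-0.056,-0.17],[0,0,0]],
    [[0.115,-0.065,-0.195],[0,0,0]],
    [[0.145,-0.07,-0.208],[0,0,0]],
    [[0.175,-0.07,-0.211],[0,0,0]]
  ]
}}

```text
t: 2.77
tool_pos: [0.4886, 0.295, 0.2035]
ee_rot: [0.401, 0.582, 0.403, -0.581]
contact_force: [0.6, 1.0, 0.6]
opening: 0.0002
```

```bash
python3 go.py; python3 - <<'E'
from h import *
a=cam('top');b=cam('side')
A=cv2.resize(a['pixels'][170:265,125:265],None,fx=4,fy=4,interpolation=2)[:300];B=cv2.resize(b['pixels'][140:240,110:250],None,fx=4,fy=4,interpolation=2)[:300]
cv2.imwrite('pics/c1.png',np.vstack([A,B])[:,:,::-1])
E
```

```text
t 2.7667 p [0.4886 0.295  0.2035] rel hinge tip [0.0334 0.0008 0.1235] F [0.61 1.04 0.57] open 0.00015106951417799333 q [-0.23  0.52 -0.59  1.97  0.4   0.77 -1.41]
turn left [ 0.13 -0.12  0.09]
```

View pics/c1.png

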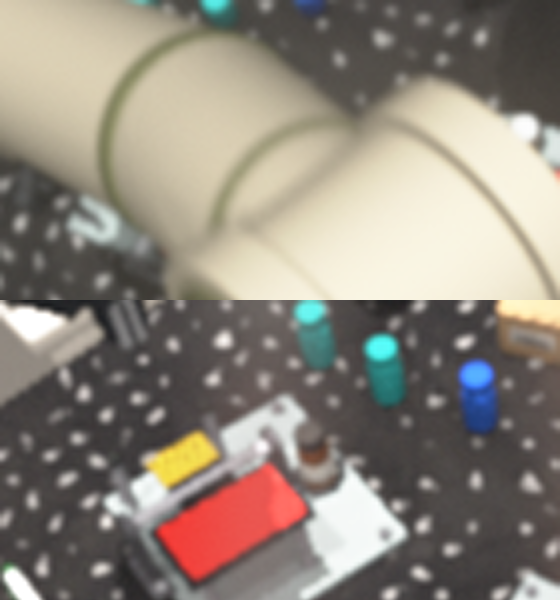

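The side crop shows the closed fingertips at about (125,320), above and behind the yellow heel at (180,460). That matches the computed offset, so I'll descend onto the heel.

Call:
{"name": "jog_arm", "arguments": {
  "moves": [
    [[0.02,0,0.002],[0,0,0]],
    [[0.045,0,0.002],[0,0,0]],
    [[0.07,0,0.002],[0,0,0]],
    [[0.09,0,0.002],[0,0,0]],
    [[0.105,0,0.002],[0,0,0]],
    [[0.113,0,0.002],[0,0,0]],
    [[0.117,0,0.002],[0,0,0]],
    [[0.12,0,0.002],[0,0,0]]
  ]
}}

```text
t: 3.53
tool_pos: [0.4899, 0.2888, 0.0861]
ee_rot: [0.401, 0.583, 0.401, -0.582]
contact_force: [-0.9, 0.0, 0.4]
opening: 0.0
```

Call:
{"name": "jog_arm", "arguments": {
  "moves": [
    [[0.002,0,0],[0,0,0]],
    [[0.004,0,0],[0,0,0]],
    [[0.006,0,0],[0,0,0]],
    [[0.008,0,0],[0,0,0]]
  ]
}}

```text
t: 3.87
tool_pos: [0.4898, 0.2892, 0.0779]
ee_rot: [0.401, 0.583, 0.401, -0.582]
contact_force: [0.7, -0.2, 3.4]
opening: -0.0
```

```bash
python3 go.py
```

```text
t 3.8667 p [0.4898 0.2892 0.0779] rel hinge tip [ 0.0284 -0.0023 -0.0021] F [ 0.66 -0.18  3.35] open -4.789085116411434e-05 q [-0.34  0.68 -0.44  2.07  0.57  0.52 -1.56]
turn left [-0.12 -0.07 -0.06]
```

Call:
{"name": "jog_arm", "arguments": {
  "moves": [
    [[0.003,0,-0.001],[0,0,0]],
    [[0.006,0,-0.002],[0,0,0]],
    [[0.009,0,-0.002],[0,0,0]],
    [[0.012,0,-0.002],[0,0,0]],
    [[0.015,0,-0.002],[0,0,0]],
    [[0.018,0,-0.002],[0,0,0]],
    [[0.021,0,-0.002],[0,0,0]],
    [[0.024,0,-0.002],[0,0,0]]
  ]
}}

```text
t: 4.53
tool_pos: [0.4898, 0.291, 0.0529]
ee_rot: [0.401, 0.582, 0.401, -0.582]
contact_force: [0.5, 0.2, 1.3]
opening: 0.0001
```

```bash
python3 go.py; python3 - <<'E'
from h import *
b=cam('side')
save('c2',b,(90,110,250,230),4)
E
```

```text
t 4.5333 p [0.4898 0.291  0.0529] rel hinge tip [ 0.0301 -0.0017 -0.0271] F [0.48 0.25 1.27] open 7.33570495423158e-05 q [-0.36  0.71 -0.4   2.07  0.6   0.47 -1.59]
turn left [-0.11 -0.01  0.01]
```

View pics/c2.png

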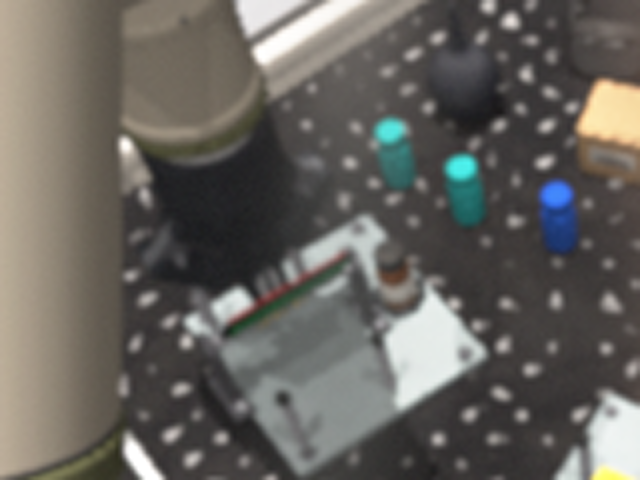

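The flap (red/green edge at (290,290)) now stands at roughly 55-60°, and the stand and vial are unmoved. Next I'll retract and go over to the flap's green side.

Call:
{"name": "jog_arm", "arguments": {
  "moves": [
    [[-0.02,0,0],[0,0,0]],
    [[-0.055,0,0],[0,0,0]],
    [[-0.09,0,0],[0,0,0]],
    [[-0.125,-0.002,0.005],[0,0,0]],
    [[-0.145,-0.002,0.03],[0,0,0]],
    [[-0.145,-0.002,0.065],[0,0,0]],
    [[-0.145,-0.002,0.1],[0,0,0]],
    [[-0.142,-0.002,0.117],[0,0,0]]
  ]
}}

```text
t: 5.25
tool_pos: [0.4443, 0.178, 0.1954]
ee_rot: [-0.401, -0.582, -0.4, 0.584]
contact_force: [-0.1, -0.3, -0.4]
opening: -0.0001
```

Call:
{"name": "jog_arm", "arguments": {
  "moves": [
    [[0.01,0,0.0],[0,0,0]],
    [[0.03,0,0.0],[0,0,0]],
    [[0.05,0,0.0],[0,0,0]],
    [[0.065,0,0],[0,0,0]],
    [[0.075,0,0],[0,0,0]],
    [[0.075,0,0],[0,0,0]]
  ]
}}

```text
t: 5.75
tool_pos: [0.4454, 0.1824, 0.1183]
ee_rot: [-0.401, -0.581, -0.402, 0.583]
contact_force: [-0.8, -0.2, -0.0]
opening: 0.0002
```

```bash
python3 go.py; python3 - <<'E'
from h import *
b=cam('side')
save('c3',b,(90,110,250,230),4)
E
```

```text
t 5.75 p [0.4454 0.1824 0.1183] rel hinge tip [-0.0872  0.0012  0.0383] F [-0.81 -0.19 -0.03] open 0.00020724872722056623 q [-0.16  0.55 -0.48  2.23  0.55  0.48 -1.45]
turn left [-0.07  0.11  0.14]
```

View pics/c3.png

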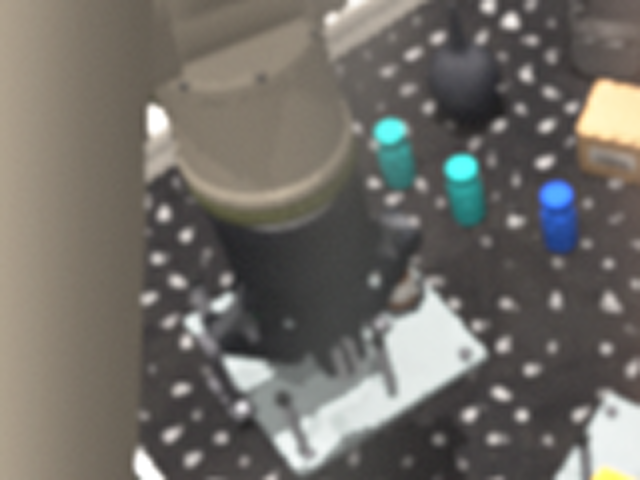

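The fingers at (345,355) are in front of the flap's green face and clear of the posts. Now I'll push along the arc.

Call:
{"name": "jog_arm", "arguments": {
  "moves": [
    [[0,0,-0.012],[0,0,0]],
    [[0,0,-0.025],[0,0,0]],
    [[0,0,-0.033],[0,0,0]],
    [[0,0,-0.039],[0,0,0]],
    [[-0.001,0,-0.044],[0,0,0]],
    [[-0.002,0,-0.049],[0,0,0]],
    [[-0.003,0,-0.054],[0,0,0]],
    [[-0.004,0,-0.059],[0,0,0]]
  ]
}}

```text
t: 6.47
tool_pos: [0.4673, 0.2375, 0.1244]
ee_rot: [-0.401, -0.582, -0.401, 0.583]
contact_force: [-0.6, -0.9, 0.7]
opening: 0.0
```

Call:
{"name": "jog_arm", "arguments": {
  "moves": [
    [[-0.0005,0,-0.004],[0,0,0]],
    [[-0.001,0,-0.008],[0,0,0]],
    [[-0.0015,0,-0.012],[0,0,0]],
    [[-0.002,0,-0.016],[0,0,0]]
  ]
}}

```text
t: 6.8
tool_pos: [0.4731, 0.2525, 0.1262]
ee_rot: [-0.401, -0.582, -0.401, 0.583]
contact_force: [0.3, -1.1, -1.4]
opening: -0.0
```

```bash
python3 go.py
```

```text
t 6.8 p [0.4731 0.2525 0.1262] rel hinge tip [-0.0118  0.0002  0.0462] F [ 0.28 -1.05 -1.4 ] open -5.166813138617528e-06 q [-0.25  0.58 -0.5   2.11  0.51  0.57 -1.48]
turn left [-0.12  0.01  0.01]
```

Call:
{"name": "jog_arm", "arguments": {
  "moves": [
    [[0,0,-0.004],[0,0,0]],
    [[0.001,0,-0.009],[0,0,0]],
    [[0.0025,0,-0.015],[0,0,0]],
    [[0.0046,0,-0.021],[0,0,0]],
    [[0.0075,0,-0.026],[0,0,0]],
    [[0.011,0,-0.031],[0,0,0]],
    [[0.0155,0,-0.035],[0,0,0]],
    [[0.02,0,-0.039],[0,0,0]]
  ]
}}

```text
t: 7.47
tool_pos: [0.4871, 0.2894, 0.1058]
ee_rot: [0.401, 0.582, 0.401, -0.582]
contact_force: [-0.5, -0.5, 0.5]
opening: -0.0001
```

```bash
python3 go.py
```

```text
t 7.4667 p [0.4871 0.2894 0.1058] rel hinge tip [0.0276 0.0002 0.0258] F [-0.49 -0.47  0.54] open -9.131605417661872e-05 q [-0.31  0.64 -0.48  2.05  0.53  0.57 -1.53]
turn left [-0.11 -0.02  0.  ]
```

Next: down through about 175°, slowing towards the stop.

Call:
{"name": "jog_arm", "arguments": {
  "moves": [
    [[0.005,0,-0.003],[0,0,0]],
    [[0.01,0,-0.005],[0,0,0]],
    [[0.014,0,-0.0065],[0,0,0]],
    [[0.0175,0,-0.0075],[0,0,0]],
    [[0.0195,0,-0.008],[0,0,0]],
    [[0.021,0,-0.008],[0,0,0]],
    [[0.0222,0,-0.008],[0,0,0]],
    [[0.0222,0,-0.008],[0,0,0]]
  ]
}}

```text
t: 8.13
tool_pos: [0.4896, 0.2959, 0.0839]
ee_rot: [-0.401, -0.582, -0.401, 0.583]
contact_force: [-0.0, -0.4, 0.4]
opening: 0.0
```

```bash
python3 go.py
```

```text
t 8.1333 p [0.4896 0.2959 0.0839] rel hinge tip [0.0346 0.0002 0.0039] F [-0.04 -0.37  0.44] open 3.2446857370595195e-05 q [-0.34  0.67 -0.45  2.05  0.56  0.54 -1.56]
turn left [-0.12  0.03  0.01]
```

Call:
{"name": "jog_arm", "arguments": {
  "moves": [
    [[0.0004,0,0],[0,0,0]],
    [[0.0008,0,0],[0,0,0]],
    [[0.0012,0,0],[0,0,0]],
    [[0.0012,0,0],[0,0,0]]
  ]
}}

```text
t: 8.47
tool_pos: [0.4897, 0.2959, 0.0835]
ee_rot: [0.401, 0.583, 0.401, -0.582]
contact_force: [-0.5, -1.8, 7.7]
opening: -0.0001
```

The tag is firm on its stop at 7.7 N. I'll retract and check.

Call:
{"name": "jog_arm", "arguments": {
  "moves": [
    [[-0.005,0,0],[0,0,0]],
    [[-0.025,0,0],[0,0,0]],
    [[-0.06,0,0],[0,0,0]],
    [[-0.1,0,0.01],[0,0,0]],
    [[-0.14,0,0.04],[0,0,0]],
    [[-0.18,0,0.07],[0,0,0]],
    [[-0.21,0.01,0.1],[0,0,0]],
    [[-0.24,0.02,0.13],[0,0,0]]
  ]
}}

```text
t: 9.13
tool_pos: [0.4618, 0.1813, 0.3107]
ee_rot: [0.401, 0.582, 0.401, -0.582]
contact_force: [1.3, -1.1, 0.1]
opening: 0.0001
```

Call:
{"name": "jog_arm", "arguments": {
  "moves": [
    [[0,0.01,0.03],[0,0,0]],
    [[0,0.02,0.065],[0,0,0]],
    [[0,0.035,0.1],[0,0,0]],
    [[0,0.05,0.135],[0,0,0]],
    [[0,0.065,0.17],[0,0,0]],
    [[0,0.065,0.19],[0,0,0]],
    [[0,0.065,0.195],[0,0,0]],
    [[0,0.065,0.195],[0,0,0]]
  ]
}}

```text
t: 9.8
tool_pos: [0.4534, -0.0248, 0.309]
ee_rot: [-0.4, -0.583, -0.4, 0.583]
contact_force: [-0.2, 0.0, -0.2]
opening: -0.0002
```

```bash
python3 go.py; python3 - <<'E'
import meas
from h import *
c={n:cam(n) for n in('top','side')}; meas.run(c); save('e_side',c['side'],(60,80,360,305),2.6)
E
```

```text
t 9.8 p [ 0.4534 -0.0248  0.309 ] rel hinge tip [-0.2781 -0.0798  0.229 ] F [-0.16  0.   -0.2 ] open -0.00024336648256259038 q [ 0.45  0.23 -0.62  2.08  0.18  0.88 -0.64]
turn left [-0.3   0.04  0.  ]
top yel 124 [172.6 221.4] onz [0.4697 0.2436 0.076 ] depth mean [0.4706 0.2442 0.074 ] long axis deg -17.6 len [0.0281 0.0387]
top yel 98 [249.4 226.2] onz [0.4641 0.0139 0.076 ] depth mean [0.4656 0.0153 0.0752] long axis deg -5.8 len [0.0224 0.0386]
top grn 415 [154.6 213.7] onz [0.4911 0.2991 0.076 ] depth mean [0.4914 0.2993 0.075 ] long axis deg -20.2 len [0.0469 0.08  ]
side red 707 [263.6 245.7] onz [ 0.4673 -0.0441  0.076 ] depth mean [ 0.4681 -0.0438  0.0749] long axis deg 3.4 len [0.0483 0.0835]
side yel 169 [164. 191.] onz [0.4704 0.2435 0.076 ] depth mean [0.471  0.244  0.0749] long axis deg -20.5 len [0.0298 0.041 ]
side yel 165 [241.3 235.6] onz [0.4631 0.0132 0.076 ] depth mean [0.4636 0.0132 0.0744] long axis deg 10.2 len [0.0264 0.0376]
side grn 505 [151.3 175.8] onz [0.4906 0.3001 0.076 ] depth mean [0.4914 0.3003 0.075 ] long axis deg -19.5 len [0.049  0.0815]
```

View pics/e_side.png

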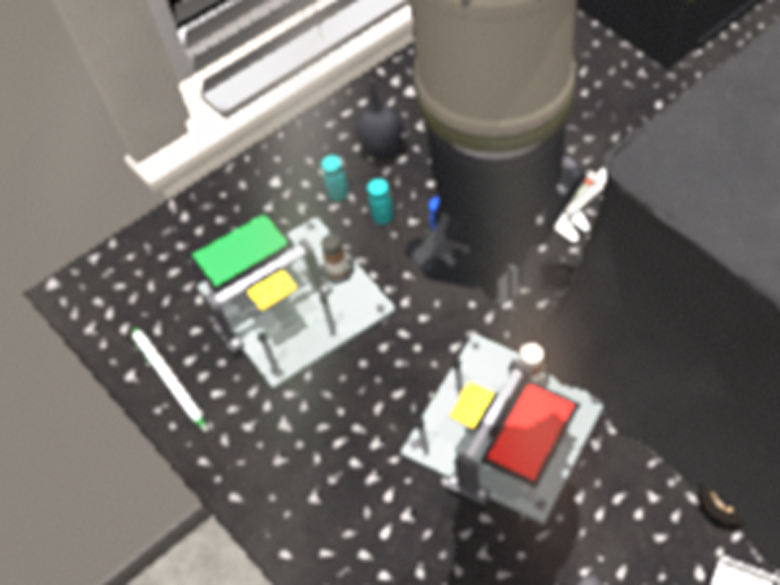

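The black-capped vial's tag lies green side up at (240,250), level at z = 0.075 m. Both vials are upright, the white-capped vial's tag is still red side up at (530,430), and the arm is clear. Handing the job in.

```bash
python3 -c "
from workcell import robot
print(robot.job_done())"
```

```text
the job is handed in; nothing more can be done
None
```

I flipped the black-capped vial's tag right over, so it now lies green side up on its rest. I handed the job in at about 10 s of the 56 s allowed; the hand-in itself reports no verdict.

**How it was done:** I pressed the yellow heel with the closed fingertips, which tipped the flap up to roughly 55–60°. I then pushed the green face over along its arc and pressed it onto its stop. The highest force reading I saw was 7.7 N, at that last press. The tag was never gripped.

**Last checks, from both cameras with the arm backed away:**
- **Tag position:** the green plate's centre is at z = 0.075 m, the height expected when it lies flat, with the heel level too. I inferred this from depth, since the joint angle can't be read directly.
- **Stands:** the black-capped vial's stand shifted by no more than about 1–2 mm, which is within measurement error. The white-capped vial's stand shows no movement.
- **Vials and other tag:** both vials stand upright, and the white-capped vial's tag is still red side up.
- **Things around:** I saw no bystander disturbed in the pictures, but I did not measure their positions, and the last crop does not show all of them.

One reading disagreed: the final top view did not find the white-capped vial's red plate, presumably because the arm was over it. The side view measured it within 1 mm of where it started.

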